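# Hitch the draw hook to the clamp sled and bring it forward

### The arm

A 7-joint arm with a two-finger parallel gripper is mounted at the origin on the work surface. World frame = base frame: x ahead of the robot, y to its left, z up, the work surface at z = 0. Lengths are in mm, angles in rad, forces in N, time in s.
With the tool pointing down it reaches from about 425 to 925 mm from the base axis. Payload 6.8 kg.
Tool frame: the origin (TCP) lies midway between the tips of the shut fingers; the grasp point (between the pads) lies 19 mm behind it; x points along the fingers, z is the direction in which the jaws open and shut, and the axes are right-handed (so a half turn about x gives the same grasp; the last joint's range is limited). The gripper opens to 85 mm and grips with 20 to 120 N. Pads are 22 mm wide; open, the fingers measure 114 mm over their backs; the gripper's body (76 mm by 85 mm) begins 54 mm behind the grasp point. The pads swing forward as they close: fully open they stand 13 mm farther back than shut.
Start: joints at [1.178, 0.477, 0.022, 1.555, -0.011, 1.109, -0.083], TCP at [189.66, -647.824, 231.308] pointing down, gripper open.
Joint ranges: [-2.96, 2.96], [-0.34, 2.1], [-1.41, 1.46], [0.24, 2.44], [-1.37, 4.51], [0.17, 1.92], [-2.96, 2.96]. Speed limits (rad/s): [2.39, 2.39, 3.14, 3.14, 3.14, 3.14, 3.14].

### API

Orientations are given as a rotation vector (axis times angle).
In Python, from workcell import ctrl gives the robot as it stands.
- The arm moves only by the tool arm_command, never from a script. Its argument "moves" is a list that holds one entry, the list of rows, each a list of 7 numbers: the closure, from 0 (fully open) to 1 (shut), then the shift along the tool's x, y, z as a fraction of full scale, then the turn, a rotation vector about the tool's x, y, z as a fraction of full scale. A call has 1 to 5 rows; each row is the pose to reach, as a shift and turn from the pose measured when the call began, along the tool's axes at that moment, turning the shorter way round; what a row does not reach only later rows make up. Full scale, the value 1, is 0.1 m for a shift and 360 degrees for a turn. A row lasts 1/12 s, in which the tool goes at most 41.7 mm and 7.16 degrees, less where a joint would pass 70% of its speed; a pose out of reach is approached as far as the arm can. A call with a number of a shift or a turn outside -1 to 1 is refused whole. A call with a gripper value outside its range is refused whole. The fingers move at their own pace and stop on an object; "squeeze" is the grip in N (left out, the last holds). Time passes only in rows, so rows that repeat a pose let the fingers close. It gives the time, the measured TCP pose, the force and the opening at its end, in the units of the state.
- ctrl.observe(): the state, without advancing time (a new reading comes with each control period).
- ctrl.grab_frame(name): name is "scene" or "top"; returns a dict with "img" (480x640x3 uint8, red, green, blue), "fx", "fy", "cx", "cy" (pixels), "xyz" and "rotation" of the camera in the world. Camera axes: x right, y up, looking along -z (the intrinsics and any distortion apply to the point x, -y, -z); pixel columns grow to the right and rows downward; lengths in mm; the calibration is good to about 2 mm. A picture is of the moment at which its call begins. There is no depth.
- ctrl.sign_off(): hands the job in, once; it reports no verdict.
The state is a dict: "t": time; "q": joint angles; "joint_vel": joint speeds; "joint_torque": joint torques, N m; "eef_pos": TCP position; "orientation": TCP orientation; "contact_force": force on the tool from outside, world axes, zero at the start; "ft_torque": the same for the moment, N m; "finger_gap": opening from 0.0 (shut) to 1.0 (fully open).
Only numpy, scipy, OpenCV 4.12 (cv2) and the standard library are available. Lean on these libraries where they do the work, as an engineer would, in place of code of your own. Each camera call takes 0.05 s, during which the arm holds its last target. There are 200 camera calls.

### The job

Draw the yellow hitch hook out of its blue rest, where only its jaw with the heel lug can be reached, lay it down flat on the open stone clear of the rest and let go, so that it can be taken again by its black handle. Push its mouth sideways onto the red-headed pin of the clamp sled until the sprung red latch flips shut behind the pin, then draw the sled with the hook right forward to its stop and let go, leaving the hook hitched. Do not pull or push the sled with the gripper itself, and leave the hammer, jack screw and step jaws where they are.

Things in the scene. Friction and masses are not known exactly. Their poses are not given: they have to be found in the camera images.
- hook: The loose yellow hitch hook, 165 mm long, 0.25 to 0.5 kg, lying flat; origin under the throat seat. Its x runs from handle to jaw, z up, the mouth opens to -y; all hook points share these axes. At first the handle is under the rest's roof and only jaw and heel stick out. Jaw 18 mm thick: x from -25 to 27 mm, y from -37 to 23 mm.
- hook_heel (a point): Centre of the heel lug, a yellow block on the jaw's back: 16 mm along hook x, 26 mm along hook y, 30 mm high, centre 15 mm above the underside, at y = +40 mm from the throat seat. Fingers closing along hook x have 25 mm or more on either side while it lies in the rest.
- hook_handle (a point): Centre of the hook's black rubber handle: 100 mm long (hook x), 22 mm wide, 30 mm high, 88 mm behind the throat seat on hook x, at y = 0, 15 mm above the underside. At the pin only the handle can be gripped: the clamp's arm hangs over the place where the heel then is.
- hook_throat (a point): Seat in the throat of the jaw, 9 mm above the underside. From here, in hook axes: the throat is a slot from x = -13 to +13 mm, closed by the back bar at y = +9 mm, open to -y; its prongs (12 mm thick on the handle side, 14 mm bill in front) end at y = -37 mm. The pin touches the back bar at y = +3 mm and must get to about y = -2 mm or deeper for the latch to shut.
- hook_latch (a joint): Red sprung latch, a flap 25 mm long, 5 mm thick, closing the throat at hook y = -31 mm, hinged on the handle-side prong. 0 rad = shut; the entering pin swings it inwards (positive, up to 1.5) with 2 to 4 N and it springs back to 0 once the pin is past its end. Open, it lies between pin and handle-side prong: aim the pin 1 to 3 mm towards the bill.
- hitch_pin (a point): Upright 12 mm steel pin on the sled's tongue, at mid-height, 26 mm above the stone. It is free from 10 mm (top of the tongue) to 42 mm, under a red disc head 36 mm across, top at 48 mm: the jaw must come from the side between tongue and head, not from above. -x is the direction in which the sled is drawn; z up. With hook x along this x the hook comes from +y and is pushed to -y.
- slide_bed: Fixed slide with the clamp sled on it; origin on the stone under the pin's place at travel 0, axes as hitch_pin. From the pin: plate and black swing clamp stand at x = 40 mm and beyond, 74 mm high; the clamp's arm hangs over x = -20 to 108, y = 21 to 55 mm, its copper foot 60 mm above the stone, top at 106 mm. Tongue 32 mm wide. Rail and stop at y = 60 to 72 mm are 12 mm high: pass over them.
- rest: Blue fixed rest for the hook, a roofed sleeve 110 mm long, 74 mm wide, 47 mm high (inside 62 mm wide, 42 mm high). Origin on the stone near its middle; +x points out of its open end, which is 46 mm ahead of the origin. The handle leaves it only by being drawn out along +x (about 110 mm).
- sled (a joint): Travel of the sled on its slide, 0 at the back to 0.070 m at the front stop; it moves along -x of hitch_pin with about 3 to 5 N and stays where it is left. It starts within 12 mm of the back.
- hammer_mid (a point): Bystander: copper-faced dead blow hammer, orange handle, about 240 mm long, lying; middle of its handle.
- jack_screw_mid (a point): Bystander: bright steel jack screw standing, 48 mm across, 88 mm high; its centre.
- step_jaw_a_mid (a point): Bystander: aluminium step jaw 80 x 45 x 46 mm; its centre.
- step_jaw_b_mid (a point): Bystander: the other aluminium step jaw, the same; its centre.
Things that resemble listed ones, but are neither listed nor needed, are in the scene too. Of the things that look like the hook, the middle-sized one is meant. There is more than one size of the rest; the one meant has the size given above.

How it is judged:
By the outcome, as a careful person would: the job done as asked, in the order asked, and still so for the second after the job is handed in, with the robot touching nothing.
It also fails if it takes over 66 s, if anything falls off the work surface, if the arm or the gripper's body presses on something with over 40 N, if the wrist force passes 120 N, or if a joint passes its speed limit or range.

## Working session

There is one attempt and no reset: what is moved stays moved. The work goes in short steps, Python scripts to look and compute and a tool call to move; the robot and the scene stay as the last step left them, time stands still between calls to the robot, and variables do not carry over. Pictures are saved under pics/ and viewed, about 8 in all and at most 12, crops included, and the job is handed in when it is done.

Besides the shell and the picture viewer there is one more tool, called as name(argument=value, ...), one argument or row to a line, values as JSON. arm_command: Moves the arm, as the interface text tells. Shift numbers are shares of 0.1 m and turn numbers shares of 360 degrees, none past 1 either way. Its arguments: {"type":"object","properties":{"moves":{"type":"array","items":{"type":"array","items":{"type":"array","items":{"type":"number","minimum":-1,"maximum":1}}}},"squeeze":{"type":"number"}},"required":["moves"]}

```bash
ls; mkdir -p pics; cat > h.py <<'E'
import numpy as np, cv2
from scipy.spatial.transform import Rotation as R
from workcell import ctrl
def grab(n):
    f=ctrl.grab_frame(n); f['bgr']=f['img'][:,:,::-1].copy(); return f
def ray(f,u,v):
    Rm=np.array(f['rotation']); Rm=Rm if Rm.shape==(3,3) else R.from_rotvec(Rm).as_matrix()
    d=np.array([(u-f['cx'])/f['fx'],-(v-f['cy'])/f['fy'],-1.0])
    return np.array(f['xyz'],float),Rm@d
def onz(f,u,v,z):
    o,d=ray(f,u,v); return o+d*(z-o[2])/d[2]
def proj(f,p):
    Rm=np.array(f['rotation']); Rm=Rm if Rm.shape==(3,3) else R.from_rotvec(Rm).as_matrix()
    c=Rm.T@(np.array(p,float)-np.array(f['xyz'])); return np.array([f['cx']+f['fx']*c[0]/-c[2], f['cy']+f['fy']*c[1]/c[2]])
E
python3 - <<'E'
from h import *
for n in('top','scene'):
    f=grab(n); cv2.imwrite(f'pics/{n}0.png',f['bgr']); np.savez(f'{n}0.npz',**f); print({k:v for k,v in f.items() if k not in('img','bgr')})
print(ctrl.observe())
E
```

```text
pics
{'fx': 547.9516662047595, 'fy': 547.9516662047595, 'cx': 316.93764842031715, 'cy': 240.52364814892593, 'xyz': array([ 315.76376264, -105.72954308, 1253.10967008]), 'rotation': array([ 0.11904347, -0.12277216, -1.55584729])}
{'fx': 587.7132671325702, 'fy': 587.7132671325702, 'cx': 320.8826239173477, 'cy': 238.06512485153243, 'xyz': array([1449.05419317, -286.64046468, 1341.68366524]), 'rotation': array([0.51724473, 0.43273963, 1.34210801])}
{'t': 0.1, 'q': array([ 1.17788683,  0.47769448,  0.02233761,  1.55630838, -0.01148467,
        1.10934478, -0.08312851]), 'joint_vel': array([ 5.88876936e-05, -2.09655529e-03, -1.86906620e-04, -3.87361911e-03,
       -4.59923800e-04,  6.66201006e-04,  3.59909106e-05]), 'joint_torque': array([ 3.90272544e-03, -5.97761250e+01,  1.61326211e+00, -2.81954616e+01,
        1.27599738e-02,  5.06148295e-03,  2.79154807e-05]), 'eef_pos': array([ 189.49958571, -647.30744468,  230.45692457]), 'orientation': array([ 0.9977981 ,  1.33198859, -0.99635238]), 'contact_force': array([ 0.22703286,  0.23275275, -0.75528356]), 'ft_torque': array([ 0.06715694,  0.03412253, -0.02780551]), 'finger_gap': 0.9968661279127876}
```

View pics/top0.png

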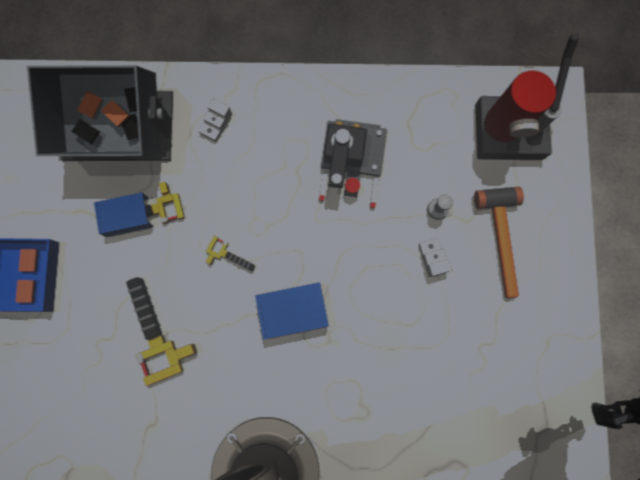

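View pics/scene0.png

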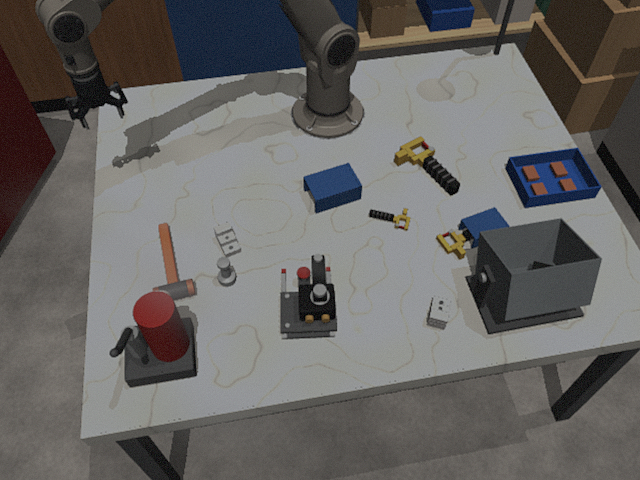

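Top view: the meant hook sticks out of the rest at about (165,205), heel up at (165,187), and latch at (171,219). The pin head is at (353,185) and the clamp at (340,150). The scene view shows the hook at (455,243) and the pin at (303,272). Next I'll measure and zoom in.

```bash
python3 - <<'E'
from h import *
T={k:v for k,v in np.load('top0.npz').items()};S={k:v for k,v in np.load('scene0.npz').items()}
def blobs(f,box,lo,hi,mn=8):
    u0,v0,u1,v1=box; h=cv2.cvtColor(f['bgr'],cv2.COLOR_BGR2HSV)[v0:v1,u0:u1]
    m=cv2.inRange(h,np.array(lo),np.array(hi)); 
    n,l,s,c=cv2.connectedComponentsWithStats(m)
    return [(s[i,4],(c[i]+[u0,v0]).round(2),s[i,:4]+[u0,v0,0,0]) for i in range(1,n) if s[i,4]>=mn],m
for nm,f,b in(('T',T,(300,110,400,220)),('S',S,(260,250,350,350))):
    for lo,hi in(((0,120,60),(6,255,255)),((174,120,60),(180,255,255))):
        print(nm,'red',blobs(f,b,lo,hi)[0])
for nm,f,b in(('T',T,(85,175,195,245)),('S',S,(420,200,515,265))):
    print(nm,'yel',blobs(f,b,(18,100,60),(35,255,255))[0]); print(nm,'blue',blobs(f,b,(100,120,40),(125,255,255))[0])
def crop(f,b,s=7): 
    u0,v0,u1,v1=b; return cv2.resize(f['bgr'][v0:v1,u0:u1],(400,300),interpolation=cv2.INTER_CUBIC)
im=np.vstack([np.hstack([crop(T,(90,175,190,250)),crop(S,(420,200,520,275))]),np.hstack([crop(T,(310,115,410,215) if 0 else (300,120,420,210)),crop(S,(260,250,350,318))])])
cv2.imwrite('pics/c1.png',np.clip(im*1.5,0,255).astype(np.uint8))
for p in((353,185),): print(onz(T,*p,48),onz(S,303,272,48))
print(onz(T,165,187,30),onz(T,171,205,18))
E
```

```text
T red [(np.int32(169), array([352.12, 184.84]), array([345, 178,  15,  15])), (np.int32(15), array([321.4, 197.4]), array([320, 196,   4,   4])), (np.int32(15), array([372.4, 204.6]), array([371, 203,   4,   4]))]
T red []
S red [(np.int32(113), array([303.1 , 272.61]), array([297, 267,  13,  12])), (np.int32(12), array([328. , 268.5]), array([327, 267,   3,   4])), (np.int32(16), array([283.5, 270.5]), array([282, 269,   4,   4]))]
S red []
T yel [(np.int32(485), array([166.68, 202.08]), array([151, 182,  33,  37]))]
T blue [(np.int32(1515), array([120.66, 212.75]), array([ 95, 193,  52,  40]))]
S yel [(np.int32(370), array([453.8 , 244.26]), array([437, 232,  29,  27]))]
S blue [(np.int32(784), array([483.11, 222.95]), array([459, 208,  50,  39]))]
[ 631.16123658 -187.65477806   48.        ] [ 633.46675099 -186.55383066   48.        ]
[625.91006946 242.01366647  30.        ] [586.56000994 229.33096997  18.        ]
```

View pics/c1.png

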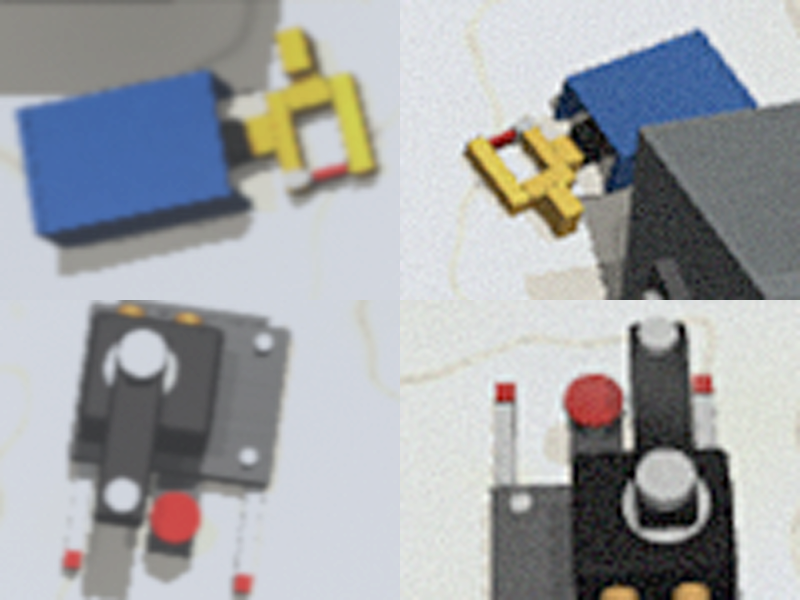

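```bash
python3 - <<'E'
from h import *
T={k:v for k,v in np.load('top0.npz').items()};S={k:v for k,v in np.load('scene0.npz').items()}
px=lambda u,v,u0,v0,s:(u0+(u+.5)/s-.5,v0+(v+.5)/s-.5)
c=lambda u,v,z:onz(T,*px(u,v,90,175,4),z).round(1)[:2]
print('rest roof',[c(*p,47).tolist() for p in((20,108),(207,70),(228,195),(40,235))])
print('bill',[c(*p,18).tolist() for p in((332,75),(355,73),(378,165),(355,172))])
print('heel',c(296,50,30))
d=lambda u,v,z:onz(T,*px(u,v,300,120,10/3),z).round(1)[:2]
print('stops',onz(T,321.4,197.4,12).round(1),onz(T,372.4,204.6,12).round(1),onz(S,328,268.5,12).round(1),onz(S,283.5,270.5,12).round(1))
print('head',onz(T,352.12,184.84,48),onz(S,303.1,272.61,48))
# clamp plate right edge (z~12) and sides
print('plate edge',d(290,330,12),d(268,487,12))
# blue roof contour
h=cv2.cvtColor(T['bgr'],cv2.COLOR_BGR2HSV); 
m=cv2.inRange(h,(100,120,80),(125,255,255)); m[:175]=0;m[250:]=0;m[:,:85]=0;m[:,195:]=0
r=cv2.minAreaRect(max(cv2.findContours(m,0,2)[0],key=cv2.contourArea)); print(r,[onz(T,*p,47)[:2].round(1).tolist() for p in cv2.boxPoints(r)])
# yellow corners
for f,b,n in((T,(145,175,195,225),'T'),(S,(430,225,480,265),'S')):
    u0,v0,u1,v1=b; m=cv2.inRange(cv2.cvtColor(f['bgr'],cv2.COLOR_BGR2HSV),(18,100,50),(35,255,255))[v0:v1,u0:u1]
    im=cv2.resize(f['bgr'][v0:v1,u0:u1],None,fx=8 if n=='T' else 8,fy=8,interpolation=cv2.INTER_CUBIC)
    im=np.clip(im*1.4,0,255).astype(np.uint8); im=cv2.copyMakeBorder(im,0,400-im.shape[0],0,0,0); cv2.imwrite(f'pics/y{n}.png',im)
cv2.imwrite('pics/y.png',np.hstack([cv2.imread('pics/yT.png'),cv2.imread('pics/yS.png')]))
E
```

```text
rest roof [[585.9, 393.5], [609.1, 289.8], [537.6, 273.7], [513.7, 377.0]]
bill [[614.0, 227.0], [615.4, 213.8], [561.4, 197.9], [557.2, 210.9]]
heel [625.6 245.1]
stops [ 610.1 -116.8   12. ] [ 594.4 -235.1   12. ] [ 611.9 -115.9   12. ] [ 596.7 -234.4   12. ]
head [ 631.50912111 -185.66352619   48.        ] [ 635.36418119 -186.6012259    48.        ]
plate edge [ 561.7 -267.9] [ 452.3 -251.9]
((120.64762878417969, 212.69593811035156), (31.27385139465332, 49.53422164916992), 78.02386474609375) [[583.7, 396.6], [608.8, 289.2], [538.8, 270.5], [514.2, 377.0]]
```

View pics/y.png

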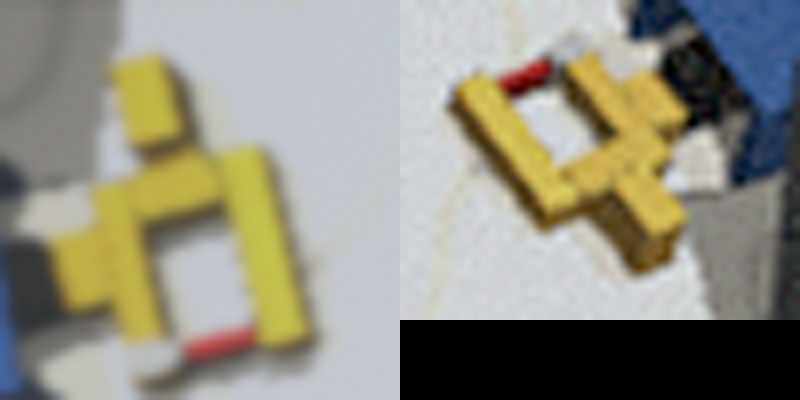

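```bash
python3 - <<'E'
from h import *
T={k:v for k,v in np.load('top0.npz').items()};S={k:v for k,v in np.load('scene0.npz').items()}
px=lambda u,v,u0,v0,s=8:(u0+(u+.5)/s-.5,v0+(v+.5)/s-.5)
t=lambda u,v,z:onz(T,*px(u,v,145,175),z)[:2].round(1)
s=lambda u,v,z:onz(S,*px(u-400,v,430,225),z)[:2].round(1)
B=[t(*p,18) for p in((222,152),(262,147),(308,340),(262,348))]
H=[t(*p,30) for p in((112,68),(160,55),(182,135),(140,148))]
print('T bill',B,'heel',H,np.mean(H,0))
yd=(B[0]+B[1]-B[2]-B[3])/2; print('len',np.hypot(*yd),'hook y ang',np.degrees(np.arctan2(yd[1],yd[0])))
hd=(H[0]+H[1]-H[2]-H[3])/2; print('heel ylen',np.hypot(*hd),np.degrees(np.arctan2(hd[1],hd[0])))
a=np.radians(np.degrees(np.arctan2(yd[1],yd[0])));y=np.array([np.cos(a),np.sin(a)]);x=np.array([y[1],-y[0]])
bc=np.mean(B,0); print('bill centre',bc,'seat from bill',bc-20*x+7*y,'seat from heel',np.mean(H,0)-40*y, 'heel from bill',bc-20*x+47*y)
Sb=[s(*p,18) for p in((457,98),(490,78),(578,198),(548,218))];Sh=[s(*p,30) for p in((612,190),(652,170),(686,212),(648,236))]
print('S',Sb,np.mean(Sb,0),Sh,np.mean(Sh,0))
print(R.from_rotvec(ctrl.observe()['orientation']).as_matrix().round(3))
E
```

```text
T bill [array([613.6, 227.7]), array([615.2, 216.2]), array([558.6, 200.2]), array([556.1, 213.3])] heel [array([635. , 257.3]), array([639. , 243.7]), array([615.5, 236.2]), array([611.6, 248. ])] [625.275 246.3  ]
len 59.040176998379735 hook y ang 14.918914689761834
heel ylen 24.90908468812131 19.707978842978743
bill centre [585.875 214.35 ] seat from bill [587.49000193 235.47798544] seat from heel [586.62335436 236.00192789] heel from bill [626.14164758 245.77605755]
S [array([567.3, 199.6]), array([561.1, 213.4]), array([615.3, 228. ]), array([621.4, 215.4])] [591.275 214.1  ] [array([621.8, 235.6]), array([616.3, 251.6]), array([634.9, 257.4]), array([642. , 241.7])] [628.75  246.575]
[[-0.001  0.96   0.281]
 [ 0.002  0.281 -0.96 ]
 [-1.    -0.    -0.002]]
```

The crops agree. Heel is at about (627,246) mm and hook y is at about 15°. The current tool yaw is already nearly right for the heel, so I'll transit at height with the fingers part-closed.

arm_command(
  moves=[
    [[0.5,0,0.84,-0.92,0,0,0],[0.5,0,0.84,-0.92,0,0,0],[0.5,0,0.84,-0.92,0,0,0],[0.5,0,0.84,-0.92,0,0,0]],
  ],
  squeeze=60,
)

```text
t: 0.43
eef_pos: [249.5, -527.5, 229.7]
orientation: [0.996, 1.338, -0.985]
contact_force: [0.7, 1.1, -0.3]
finger_gap: 0.502
```

arm_command(
  moves=[
    [[0.5,0,0.84,-0.92,0,0,0],[0.5,0,0.84,-0.92,0,0,0],[0.5,0,0.84,-0.92,0,0,0],[0.5,0,0.84,-0.92,0,0,0]],
  ],
)

```text
t: 0.77
eef_pos: [306.6, -408.8, 230.3]
orientation: [0.993, 1.343, -0.977]
contact_force: [0.7, 0.3, 0.0]
finger_gap: 0.498
```

arm_command(
  moves=[
    [[0.5,0,0.84,-0.92,0,0,0],[0.5,0,0.84,-0.92,0,0,0],[0.5,0,0.84,-0.92,0,0,0],[0.5,0,0.84,-0.92,0,0,0]],
  ],
)

```text
t: 1.1
eef_pos: [362.5, -289.6, 231.7]
orientation: [0.988, 1.347, -0.968]
contact_force: [0.5, -0.1, -0.2]
finger_gap: 0.5
```

arm_command(
  moves=[
    [[0.5,0,0.84,-0.92,0,0,0],[0.5,0,0.84,-0.92,0,0,0],[0.5,0,0.84,-0.92,0,0,0],[0.5,0,0.84,-0.92,0,0,0]],
  ],
)

```text
t: 1.43
eef_pos: [417.2, -169.9, 233.8]
orientation: [0.984, 1.35, -0.959]
contact_force: [-0.1, 0.5, 0.3]
finger_gap: 0.498
```

arm_command(
  moves=[
    [[0.5,0,0.84,-0.92,0,0,0],[0.5,0,0.84,-0.92,0,0,0],[0.5,0,0.84,-0.92,0,0,0],[0.5,0,0.84,-0.92,0,0,0]],
  ],
)

```text
t: 1.77
eef_pos: [470.6, -49.3, 236.4]
orientation: [0.98, 1.353, -0.949]
contact_force: [-0.4, 0.6, -0.0]
finger_gap: 0.498
```

arm_command(
  moves=[
    [[0.5,0,0.84,-0.92,0,0,0],[0.5,0,0.84,-0.92,0,0,0],[0.5,0,0.84,-0.92,0,0,0],[0.5,0,0.84,-0.92,0,0,0]],
  ],
)

```text
t: 2.1
eef_pos: [522.3, 72.3, 239.4]
orientation: [0.978, 1.357, -0.938]
contact_force: [0.2, 0.8, 0.6]
finger_gap: 0.498
```

```bash
cat >> h.py <<'E'
def goal(p,yaw):
    """row numbers from the present pose to TCP p, tool down, tool z at yaw deg"""
    s=ctrl.observe(); R0=R.from_rotvec(s['orientation']); a=np.radians(yaw)
    z=np.array([np.cos(a),np.sin(a),0]); x=np.array([0,0,-1.]); y=np.cross(z,x)
    Rt=R.from_matrix(np.c_[x,y,z]); d=R0.inv().apply(np.array(p)-s['eef_pos'])/100; t=(R0.inv()*Rt).as_rotvec()/(2*np.pi)
    print('row',np.r_[d,t].round(4).tolist(),'pos',s['eef_pos'].round(1),'q',s['q'].round(2),'F',s['contact_force'].round(1),'gap',round(s['finger_gap']*85,1))
def tri(A,B):
    """midpoint of two rays"""
    (o1,d1),(o2,d2)=A,B; d1=d1/np.linalg.norm(d1);d2=d2/np.linalg.norm(d2)
    t=np.linalg.lstsq(np.c_[d1,-d2],o2-o1,rcond=None)[0]; p,q=o1+t[0]*d1,o2+t[1]*d2
    return (p+q)/2,np.linalg.norm(p-q)
E
python3 - <<'E'
from h import *
T={k:v for k,v in np.load('top0.npz').items()};S={k:v for k,v in np.load('scene0.npz').items()}
goal([628,246,150],-75)
print('bin rim corner',tri(ray(T,137,155),ray(S,478,235)), tri(ray(T,137,67),ray(S,495,305)))
print('bin base',onz(T,172,160,5),onz(T,155,158,40))
d=lambda u,v,z:onz(T,300+u/(10/3),120+(v-300)/(10/3),z).round(1)[:2]
a,b=d(290,330,20),d(268,487,20); print('plate',a,b,np.degrees(np.arctan2(*(a-b)[::-1])))
a,b=d(108,375,80),d(75,465,80);print(np.degrees(np.arctan2(*(a-b)[::-1])))
print('head tri',tri(ray(T,352.12,184.84),ray(S,303.1,272.61)))
print('head offset-check rest', onz(S,474.5,223,0))
E
```

```text
row [0.9436, 1.5583, -1.2716, 0.012, -0.0032, -0.0024] pos [522.3  72.3 239.4] q [ 0.17  0.26 -0.48  1.88  0.12  1.02 -1.59] F [0.2 0.8 0.6] gap 42.3
bin rim corner (array([663.67859342, 264.72810165, 144.0500319 ]), np.float64(13.777889895821868)) (array([857.85945714, 259.30787568, 138.28571807]), np.float64(50.73475551755305))
bin base [697.80558345 236.16262313   5.        ] [691.35647995 265.74663401  40.        ]
plate [ 774.9 -269.4] [ 660.5 -253.1] -8.109066087993233
-18.929339252120148
head tri (array([ 632.63390789, -186.10853075,   43.61596727]), np.float64(0.31200350766856316))
head offset-check rest [527.77749128 326.90027266   0.        ]
```

```bash
python3 - <<'E'
from h import *
T={k:v for k,v in np.load('top0.npz').items()};S={k:v for k,v in np.load('scene0.npz').items()}
c=lambda f,u0,v0,u1,v1:np.clip(cv2.resize(f['bgr'][v0:v1,u0:u1],(400,300),interpolation=cv2.INTER_CUBIC)*2.0,0,255).astype(np.uint8)
cv2.imwrite('pics/bin.png',np.hstack([c(T,20,60,200,195),c(S,430,210,610,345)]))
E
```

```text
(no output)
```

View pics/bin.png

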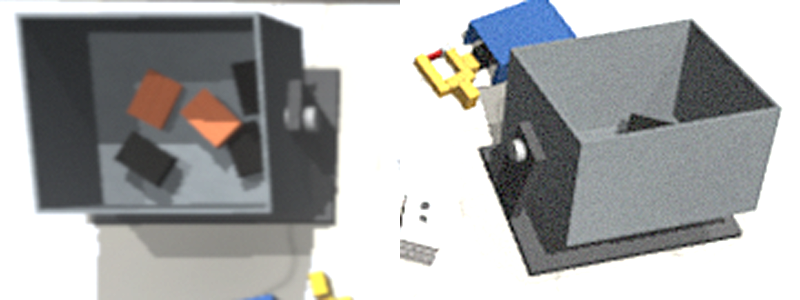

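```bash
python3 - <<'E'
from h import *
T={k:v for k,v in np.load('top0.npz').items()};S={k:v for k,v in np.load('scene0.npz').items()}
print(tri(ray(T,141.5,155.4),ray(S,480.4,231.6)),tri(ray(T,136.1,65.9),ray(S,510.1,273)))
s=ctrl.observe();R0=R.from_rotvec(s['orientation'])
E
```

```text
(array([661.81814254, 260.84458794, 153.4312124 ]), np.float64(2.8302516274417835)) (array([827.29991426, 259.80652143, 218.09399259]), np.float64(0.3764735558758693))
```

```bash
python3 - <<'E'
s=open('h.py').read()
s=s.replace("def goal(p,yaw):","def goal(p,yaw,lean=0):").replace("y=np.cross(z,x)\n","y=np.cross(z,x); L=np.radians(lean); x=np.cos(L)*x+np.sin(L)*y; y=np.cross(z,x)\n")
open('h.py','w').write(s)
E
python3 -c "
from h import *
goal([610,200,160],-75,18)"
```

```text
row [0.8314, 1.2378, -0.8992, 0.0114, -0.005, 0.0476] pos [522.3  72.3 239.4] q [ 0.17  0.26 -0.48  1.88  0.12  1.02 -1.59] F [0.2 0.8 0.6] gap 42.3
```

arm_command(
  moves=[
    [[0.5,0.4,0.62,-0.45,0.006,-0.003,0.024],[0.5,0.62,0.92,-0.7,0.0114,-0.005,0.0476],[0.5,0.62,0.92,-0.7,0.0114,-0.005,0.0476],[0.5,0.62,0.92,-0.7,0.0114,-0.005,0.0476],[0.5,0.62,0.92,-0.7,0.0114,-0.005,0.0476]],
  ],
)

```text
t: 2.52
eef_pos: [585.4, 172.9, 178.1]
orientation: [1.174, 1.124, -0.773]
contact_force: [-0.5, 0.3, 0.0]
finger_gap: 0.498
```

```bash
python3 -c "
from h import *
goal([630.3,246.8,80],-75,18)"
```

```text
row [1.1266, 0.2969, -0.5932, 0.0008, -0.0004, 0.0004] pos [585.4 172.9 178.1] q [-0.05  0.32 -0.43  1.99  0.35  0.57 -2.01] F [-0.5  0.3  0. ] gap 42.4
```

arm_command(
  moves=[
    [[0.5,0.5,0.2,-0.5,0,0,0],[0.5,0.95,0.285,-0.59,0.0008,0,0],[0.5,0.95,0.285,-0.59,0.0008,0,0],[0.5,0.95,0.285,-0.59,0.0008,0,0]],
  ],
)

```text
t: 2.85
eef_pos: [622.8, 246.7, 90.8]
orientation: [1.173, 1.129, -0.779]
contact_force: [-0.1, 0.9, 0.4]
finger_gap: 0.494
```

```bash
python3 - <<'E'
from h import *
goal([630.3,246.8,9],-75,18)
T=grab('top');S=grab('scene')
a=cv2.resize(T['bgr'][165:245,120:220],(400,320),interpolation=cv2.INTER_CUBIC);b=cv2.resize(S['bgr'][190:270,410:510],(400,320),interpolation=cv2.INTER_CUBIC)
cv2.imwrite('pics/a1.png',np.clip(np.hstack([a,b])*1.5,0,255).astype(np.uint8))
E
```

```text
row [0.8016, -0.1763, 0.021, 0.0005, -0.0006, 0.0015] pos [622.8 246.7  90.8] q [-0.25  0.53 -0.32  1.91  0.52  0.48 -2.25] F [-0.1  0.9  0.4] gap 42.0
```

View pics/a1.png

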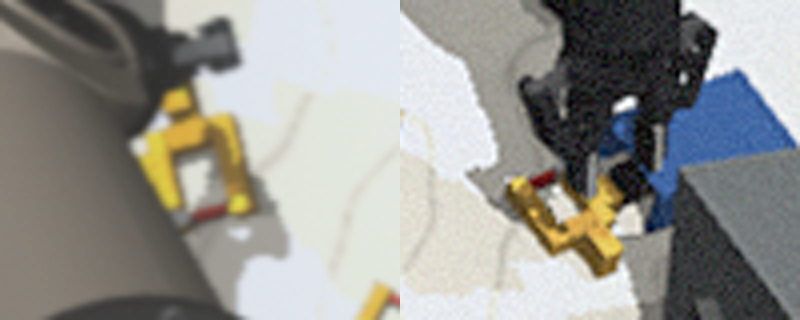

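The gripper hangs above the heel. S crop: fingers at about (600,170), heel at (605,255), and the rest is clear behind. Descending.

arm_command(
  moves=[
    [[0.5,0.3,-0.066,0.008,0,0,0.001],[0.5,0.5,-0.11,0.015,0,0,0.0015],[0.5,0.6,-0.135,0.02,0,0,0.0015],[0.5,0.7,-0.155,0.02,0,0,0.0015],[0.5,0.8,-0.176,0.021,0,0,0.0015]],
  ],
)

```text
t: 3.37
eef_pos: [632.9, 242.6, 14.8]
orientation: [1.183, 1.115, -0.771]
contact_force: [-0.1, 0.8, -0.6]
finger_gap: 0.498
```

arm_command(
  moves=[
    [[0.5,0.02,0,0,0,0,0],[0.7,0.02,0,0,0,0,0],[0.85,0.02,0,0,0,0,0],[0.9,0.02,0,0,0,0,0],[0.9,0.02,0,0,0,0,0]],
  ],
  squeeze=50,
)

```text
t: 3.78
eef_pos: [634.3, 243.9, 14.3]
orientation: [1.184, 1.114, -0.768]
contact_force: [-1.8, 1.0, 4.7]
finger_gap: 0.175
```

```bash
python3 -c "
from h import *
goal([630.3,246.8,9],-75,18)"
```

```text
row [0.0403, -0.0465, -0.0383, -0.0001, -0.0003, -0.0014] pos [634.3 243.9  14.3] q [-0.34  0.64 -0.2   1.93  0.63  0.31 -2.37] F [-1.8  1.   4.7] gap 14.8
```

arm_command(
  moves=[
    [[0.95,-0.02,0,0.05,0,0,0],[0.95,-0.02,0,0.12,0,0,0],[0.95,-0.02,0,0.2,0,0,0],[0.95,-0.02,0,0.3,0,0,0],[0.95,-0.02,0,0.4,0,0,0]],
  ],
  squeeze=80,
)

```text
t: 4.2
eef_pos: [644.0, 202.9, 15.5]
orientation: [1.184, 1.114, -0.77]
contact_force: [-0.2, 0.8, -3.7]
finger_gap: 0.165
```

```bash
python3 - <<'E'
from h import *
goal([630.3,246.8,9],-75,18)
S=grab('scene');T=grab('top')
a=cv2.resize(T['bgr'][165:245,120:220],(400,320),interpolation=cv2.INTER_CUBIC);b=cv2.resize(S['bgr'][190:270,410:510],(400,320),interpolation=cv2.INTER_CUBIC)
cv2.imwrite('pics/a2.png',np.clip(np.hstack([a,b])*1.5,0,255).astype(np.uint8))
E
```

```text
row [0.0565, -0.0391, -0.4596, -0.0002, -0.0001, -0.0011] pos [644.  202.9  15.5] q [-0.25  0.64 -0.23  1.94  0.63  0.31 -2.29] F [-0.2  0.8 -3.7] gap 14.0
```

View pics/a2.png

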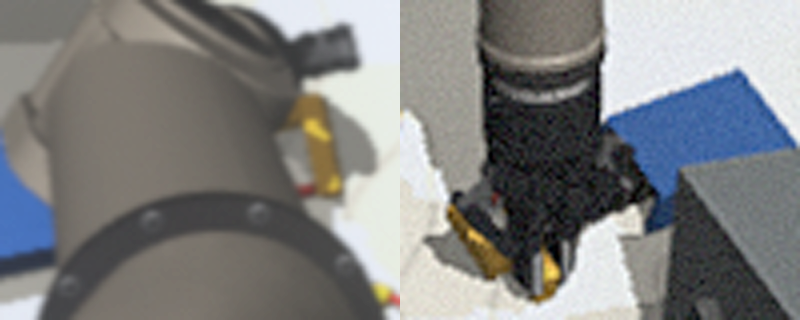

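The hook comes with the grip: the yellow jaw moved with the fingers in both crops, and the Fz of about -3.7 N is its weight. I'll draw it on out.

arm_command(
  moves=[
    [[0.95,0,0,0.15,0,0,0],[0.95,0,-0.01,0.3,0,0,0],[0.95,0,-0.02,0.45,0,0,0],[0.95,0,-0.02,0.6,0,0,0],[0.95,0,-0.03,0.7,0,0,0]],
  ],
)

```text
t: 4.72
eef_pos: [660.5, 130.4, 14.6]
orientation: [1.186, 1.11, -0.775]
contact_force: [0.0, 0.2, -2.0]
finger_gap: 0.158
```

arm_command(
  moves=[
    [[0.95,0,0,0.15,0,0,0],[0.95,0,0,0.3,0,0,0],[0.95,0,0,0.4,0,0,0],[0.95,0,0,0.48,0,0,0],[0.95,0,0,0.48,0,0,0]],
  ],
)

```text
t: 5.13
eef_pos: [673.2, 81.4, 14.6]
orientation: [1.188, 1.108, -0.777]
contact_force: [-0.2, -0.8, -1.0]
finger_gap: 0.163
```

```bash
python3 -c "
from h import *
goal([660,90,13],-75,18)"
```

```text
row [-0.0183, -0.1055, -0.1162, -0.0014, 0.0006, -0.0012] pos [673.2  81.4  14.6] q [ 0.05  0.65 -0.33  1.93  0.61  0.31 -2.06] F [-0.2 -0.8 -1. ] gap 13.8
```

arm_command(
  moves=[
    [[0.95,0.01,0,0,0,0,0],[0.5,0.01,0,0,0,0,0],[0.5,0.01,0,0,0,0,0],[0.5,0.01,0,0,0,0,0]],
  ],
)

```text
t: 5.47
eef_pos: [673.6, 82.7, 14.0]
orientation: [1.188, 1.108, -0.776]
contact_force: [-0.0, -0.8, 0.6]
finger_gap: 0.5
```

arm_command(
  moves=[
    [[0.5,-0.3,0,0,0,0,0],[0.5,-0.6,0,0,0,0,0],[0.3,-1,0,0,0,0,0],[0,-1,0,0,0,0,0]],
  ],
)

```text
t: 5.8
eef_pos: [645.1, 75.9, 115.5]
orientation: [1.19, 1.102, -0.769]
contact_force: [0.6, 0.2, -0.1]
finger_gap: 0.767
```

arm_command(
  moves=[
    [[0,-1,0.3,0.5,0,0,-0.02],[0,-1,0.3,0.9,0,0,-0.04],[0,-1,0.3,1,0,0,-0.05],[0,-1,0.3,1,0,0,-0.05]],
  ],
)

```text
t: 6.13
eef_pos: [665.5, -10.4, 212.0]
orientation: [1.026, 1.313, -1.006]
contact_force: [1.8, 0.9, -0.7]
finger_gap: 0.998
```

arm_command(
  moves=[
    [[0,0,0,0.5,0,0,0],[0,0,0,0.9,0,0,0],[0,0,0,1,0,0,0],[0,0,0,1,0,0,0]],
  ],
)

```text
t: 6.47
eef_pos: [691.6, -114.3, 210.9]
orientation: [1.029, 1.307, -1.014]
contact_force: [0.5, 1.3, 0.4]
finger_gap: 1.002
```

```bash
python3 - <<'E'
from h import *
goal([660,-90,200],-75,0)
S=grab('scene');T=grab('top')
np.savez('top1.npz',**T);np.savez('scene1.npz',**S)
b1=(150,160,270,260); b2=(350,190,470,290)
c=lambda f,b:np.clip(cv2.resize(f['bgr'][b[1]:b[3],b[0]:b[2]],(400,333),interpolation=cv2.INTER_CUBIC)*1.4,0,255).astype(np.uint8)
cv2.imwrite('pics/a3.png',np.hstack([c(T,b1),c(S,b2)]))
E
```

```text
row [0.1056, -0.2472, -0.3137, -0.0019, 0.0003, -0.002] pos [ 691.6 -114.3  210.9] q [ 0.44  0.59 -0.54  1.49  0.32  1.14 -1.48] F [0.5 1.3 0.4] gap 85.2
```

View pics/a3.png

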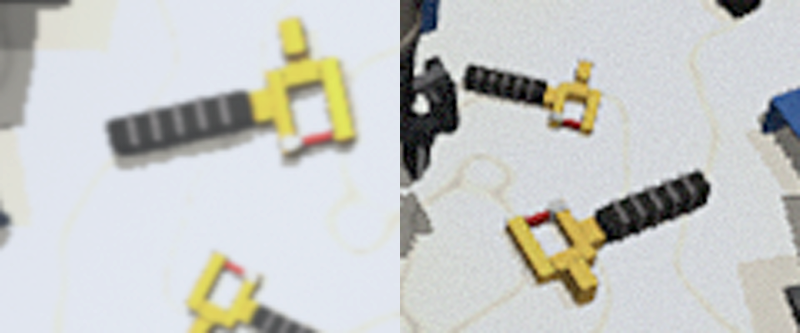

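Crops show the hook flat on open stone, clear of the rest. In T, the handle runs (107,122)–(253,124) and the heel is at (292,35). In S, the handle runs (700,175)–(612,240).

```bash
python3 - <<'E'
from h import *
T={k:v for k,v in np.load('top1.npz').items()};S={k:v for k,v in np.load('scene1.npz').items()}
k=10/3
t=lambda u,v,z:onz(T,150+(u+.5)/k-.5,160+(v+.5)/k-.5,z)[:2]
s=lambda u,v,z:onz(S,350+(u-400+.5)/k-.5,190+(v+.5)/k-.5,z)[:2]
for n,f,B,H,D in(('T',t,[(318,62),(340,58),(355,137),(333,143)],[(280,22),(298,18),(304,48),(286,53)],[(107,122),(113,153),(253,124),(247,92)]),
               ('S',s,[(548,281),(565,270),(527,212),(508,220)],[],[(700,175),(710,198),(612,240),(600,213)])):
    b=[f(*p,18) for p in B]; y=(b[0]+b[1]-b[2]-b[3]); y/=np.hypot(*y); x=np.array([y[1],-y[0]]); bc=np.mean(b,0)
    print(n,'bill ang y',np.degrees(np.arctan2(y[1],y[0])).round(1),'seat',bc-20*x+7*y)
    if H: print(' heel',np.mean([f(*p,30) for p in H],0), 'seat',np.mean([f(*p,30) for p in H],0)-40*y)
    d=[f(*p,30) for p in D]; a=(d[2]+d[3]-d[0]-d[1]); print(' handle',np.mean(d,0),'len',np.hypot(*a)/2,'ang',np.degrees(np.arctan2(a[1],a[0])).round(1),'seat',np.mean(d,0)+88*a/np.hypot(*a))
E
```

```text
T bill ang y 12.0 seat [627.84255461  68.27833196]
 heel [667.63842983  77.87146176] seat [628.5158835   69.53921301]
 handle [604.76982018 152.48680555] len 97.53274813847759 ang -77.0 seat [624.51709649  66.73107642]
S bill ang y 15.3 seat [631.04608263  73.41753203]
 handle [617.53492291 153.49782907] len 93.03506944410607 ang -75.4 seat [639.72760362  68.34217792]
```

arm_command(
  moves=[
    [[0,0.1,-0.02,-0.4,-0.02,0,0],[0,0.2,-0.02,-0.8,-0.04,0,0],[0,0.25,-0.02,-0.92,-0.06,0,0],[0,0.25,-0.02,-0.92,-0.081,0,0],[0,0.25,-0.02,-0.92,-0.081,0,0]],
  ],
)

```text
t: 6.98
eef_pos: [664.8, -13.7, 186.3]
orientation: [0.628, 1.472, -0.611]
contact_force: [-0.3, -0.6, -0.3]
finger_gap: 0.999
```

arm_command(
  moves=[
    [[0,0.1,0.15,-0.3,-0.02,0,0],[0,0.2,0.3,-0.6,-0.04,0,0],[0,0.25,0.43,-0.81,-0.06,0,0],[0,0.25,0.43,-0.81,-0.081,0,0],[0,0.25,0.43,-0.81,-0.081,0,0]],
  ],
)

```text
t: 7.4
eef_pos: [638.0, 77.5, 161.7]
orientation: [0.226, 1.549, -0.211]
contact_force: [-0.1, -1.3, -0.8]
finger_gap: 1.002
```

arm_command(
  moves=[
    [[0,0.1,0.3,-0.2,-0.02,0,0],[0,0.2,0.55,-0.35,-0.04,0,0],[0,0.25,0.77,-0.5,-0.06,0,0],[0,0.25,0.77,-0.5,-0.081,0,0],[0,0.25,0.77,-0.5,-0.081,0,0]],
  ],
)

```text
t: 7.82
eef_pos: [610.9, 166.6, 136.9]
orientation: [-0.177, 1.551, 0.188]
contact_force: [-0.2, -1.2, -0.2]
finger_gap: 0.999
```

```bash
python3 -c "
from h import *
goal([609.5,148.5,80],14)"
```

```text
row [0.5675, -0.1766, -0.0623, -0.0019, 0.002, -0.0009] pos [610.9 166.6 136.9] q [ 0.27  0.67 -0.9   1.71  0.6   1.05 -0.61] F [-0.2 -1.2 -0.2] gap 84.9
```

arm_command(
  moves=[
    [[0,0.3,-0.1,-0.05,-0.002,0.002,-0.001],[0,0.5675,-0.1766,-0.0623,-0.0019,0.002,-0.0009],[0,0.5675,-0.1766,-0.0623,-0.0019,0.002,-0.0009],[0,0.5675,-0.1766,-0.0623,-0.0019,0.002,-0.0009]],
  ],
)

```text
t: 8.15
eef_pos: [609.6, 145.9, 79.2]
orientation: [-0.187, 1.565, 0.184]
contact_force: [0.2, -0.1, 0.6]
finger_gap: 1.002
```

```bash
python3 -c "
from h import *
goal([609.5,148.5,5],14)"
```

```text
row [0.7416, 0.0264, 0.0064, -0.0013, -0.0004, 0.0002] pos [609.6 145.9  79.2] q [ 0.26  0.74 -0.85  1.75  0.66  0.97 -0.62] F [ 0.2 -0.1  0.6] gap 85.2
```

arm_command(
  moves=[
    [[0,0.3,0.01,0,-0.001,0,0],[0,0.55,0.02,0,-0.001,0,0],[0,0.7,0.026,0.006,-0.001,0,0],[0,0.74,0.026,0.006,-0.001,0,0],[0,0.74,0.026,0.006,-0.001,0,0]],
  ],
)

```text
t: 8.57
eef_pos: [609.8, 148.7, 5.5]
orientation: [-0.191, 1.565, 0.188]
contact_force: [-0.2, 0.3, 0.7]
finger_gap: 1.0
```

arm_command(
  moves=[
    [[0.5,0,0,0,0,0,0],[0.7,0,0,0,0,0,0],[0.85,0,0,0,0,0,0],[0.9,0,0,0,0,0,0],[0.9,0,0,0,0,0,0]],
  ],
  squeeze=100,
)

```text
t: 8.98
eef_pos: [610.1, 148.8, 6.2]
orientation: [-0.19, 1.564, 0.188]
contact_force: [-1.0, 0.4, -0.1]
finger_gap: 0.298
```

```bash
python3 -c "
from h import *
goal([609.5,148.5,5],14)"
```

```text
row [0.0118, -0.0011, -0.0069, -0.0005, -0.0002, 0.0002] pos [610.1 148.8   6.2] q [ 0.21  0.83 -0.79  1.77  0.75  0.87 -0.68] F [-1.   0.4 -0.1] gap 25.4
```

arm_command(
  moves=[
    [[0.95,-0.02,0,0,0,0,0],[0.95,-0.2,0,0,0,0,0],[0.95,-0.45,0,0,0,0,0],[0.95,-0.7,0,0,0,0,0],[0.95,-0.7,0,0,0,0,0]],
  ],
)

```text
t: 9.4
eef_pos: [612.8, 150.8, 82.1]
orientation: [-0.189, 1.556, 0.19]
contact_force: [0.7, 1.5, -2.0]
finger_gap: 0.236
```

arm_command(
  moves=[
    [[0.95,0,-0.13,-0.06,-0.013,0,0],[0.95,0,-0.27,-0.13,-0.025,0,0],[0.95,0,-0.4,-0.19,-0.038,0,0],[0.95,0,-0.53,-0.25,-0.05,0,0],[0.95,0,-0.66,-0.315,-0.0635,0,0]],
  ],
)

```text
t: 9.82
eef_pos: [597.4, 78.2, 82.0]
orientation: [-0.505, 1.506, 0.503]
contact_force: [0.1, 0.5, -4.0]
finger_gap: 0.237
```

arm_command(
  moves=[
    [[0.95,0,-0.1,-0.11,-0.013,0,0],[0.95,0,-0.2,-0.22,-0.025,0,0],[0.95,0,-0.3,-0.33,-0.038,0,0],[0.95,0,-0.4,-0.44,-0.05,0,0],[0.95,0,-0.49,-0.55,-0.0635,0,0]],
  ],
)

```text
t: 10.23
eef_pos: [582.2, 4.8, 81.9]
orientation: [-0.816, 1.409, 0.812]
contact_force: [0.0, 0.1, -3.0]
finger_gap: 0.238
```

arm_command(
  moves=[
    [[0.95,0,-0.05,-0.14,-0.013,0,0],[0.95,0,-0.1,-0.28,-0.025,0,0],[0.95,0,-0.15,-0.42,-0.038,0,0],[0.95,0,-0.2,-0.56,-0.05,0,0],[0.95,0,-0.23,-0.7,-0.0635,0,0]],
  ],
)

```text
t: 10.65
eef_pos: [566.6, -68.7, 81.9]
orientation: [-1.121, 1.262, 1.116]
contact_force: [0.5, 0.3, -3.1]
finger_gap: 0.237
```

```bash
python3 -c "
from h import *
goal([566.5,-66.4,23],82.5)"
```

```text
row [0.5889, 0.0061, 0.0229, 0.0014, -0.0001, 0.0006] pos [566.6 -68.7  81.9] q [ 0.81  0.79 -1.13  1.88  0.84  1.04  0.77] F [ 0.5  0.3 -3.1] gap 20.2
```

arm_command(
  moves=[
    [[0.95,0.2,0,0.02,0.001,0,0],[0.95,0.4,0.005,0.023,0.0014,0,0.0006],[0.95,0.55,0.006,0.023,0.0014,0,0.0006],[0.95,0.58,0.006,0.023,0.0014,0,0.0006],[0.95,0.58,0.006,0.023,0.0014,0,0.0006]],
  ],
)

```text
t: 11.07
eef_pos: [565.5, -66.3, 23.0]
orientation: [-1.112, 1.27, 1.114]
contact_force: [0.7, -0.4, -3.9]
finger_gap: 0.238
```

```bash
python3 - <<'E'
from h import *
goal([566.5,-66.4,23],82.5)
S=grab('scene');T=grab('top')
np.savez('top2.npz',**T);np.savez('scene2.npz',**S)
b1=(270,130,390,230); b2=(260,220,380,320)
c=lambda f,b:np.clip(cv2.resize(f['bgr'][b[1]:b[3],b[0]:b[2]],(400,333),interpolation=cv2.INTER_CUBIC)*1.4,0,255).astype(np.uint8)
cv2.imwrite('pics/a4.png',np.hstack([c(T,b1),c(S,b2)]))
E
```

```text
row [-0.0004, -0.0097, 0.0001, 0.0001, -0.0001, -0.0004] pos [565.5 -66.3  23. ] q [ 0.76  0.86 -1.05  1.9   0.93  0.97  0.7 ] F [ 0.7 -0.4 -3.9] gap 20.2
```

View pics/a4.png

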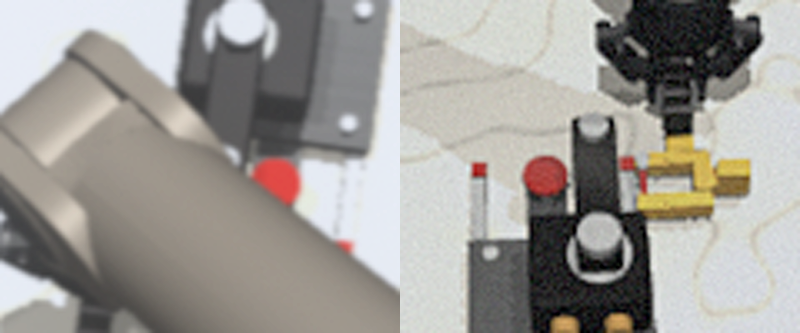

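S crop: the hook is held with its mouth toward the pin at the rail, bill at (638–714,196–212), heel at (733,168), and the pin head at (545,176). The arm hides it in the top view. I'll measure in the scene view.

```bash
python3 - <<'E'
from h import *
S={k:v for k,v in np.load('scene2.npz').items()}
h=cv2.cvtColor(S['bgr'],cv2.COLOR_BGR2HSV)
for v in range(258,288): print(v,''.join('.' if not(16<h[v,u,0]<36 and h[v,u,1]>90) else '%x'%(h[v,u,2]>>4) for u in range(326,368)))
k=10/3; s=lambda u,v,z:onz(S,260+(u-400+.5)/k-.5,220+(v+.5)/k-.5,z)[:2]
m=cv2.inRange(h,(0,120,60),(6,255,255)); n,l,st,c=cv2.connectedComponentsWithStats(m); print([(st[i,4],c[i].round(1)) for i in range(1,n) if st[i,4]>8 and 270<c[i][0]<345 and 240<c[i][1]<310])
E
```

```text
258 ...................0......................
259 ..........................................
260 ...............333454.....................
261 ..............67788889....................
262 ..............8a999999....................
263 ..............89999999....................
264 ..............89998888....................
265 ..............899988888889................
266 .........999999999999999998...............
267 .........899989999999999998...............
268 .........999988889888899999...999999999...
269 ....6....888887666765589999..8999999999...
270 .........5555555555555899999.8999999999...
271 .........666555555555489999978999999999...
272 ..........5...........89999987888888888...
273 ......................79999986555555555...
274 ......................79999997566555656...
275 ......................79999986555655556...
276 ......................5788875556565555....
277 ......................7778865555556556....
278 ......8889999999999999999998..............
279 .....89999999999999999999998..............
280 .....89999999899999999999999..............
281 .....8a999999898899998888888..............
282 .....78888888886777766656555..............
283 ......35665.5556566556666566..............
284 .......45665566655565555555...............
285 .........56....5..........................
286 ..........................................
287 ..........................................
[(np.int32(114), array([303.1, 272.4])), (np.int32(13), array([327.8, 268.6])), (np.int32(16), array([283.5, 270.5])), (np.int32(12), array([332.5, 273.7]))]
```

```bash
python3 - <<'E'
from h import *
S={k:v for k,v in np.load('scene2.npz').items()}
X=np.array([.9914,-.1305]);Y=np.array([.1305,.9914]); pin=onz(S,303.1,272.5,48)[:2]
def f(n,u,v,z): 
    d=onz(S,u,v,z)[:2]-pin; print(n,'rel pin x,y',(d@X).round(1),(d@Y).round(1))
for dz in(0,):
    f('bill tip (20,-37)',330.6,279.9,35);f('bill back (20,23)',353.6,279.7,35);f('prong tip (-19,-37)',334.6,267.3,35)
    f('bill inner edge x=13',340,277.5,35);f('prong inner x=-13',340,269.3,35);f('heel c (0,40)',360,270,47)
    f('heel L (−8..)',360,267.4,47);f('heel far x=+8',360,272.5,47)
    f('stop',327.8,268.6,12)
s=ctrl.observe()['eef_pos'][:2]-np.array([633.4,-186.1]);print('TCP',s@X,s@Y)
E
```

```text
bill tip (20,-37) rel pin x,y 18.1 70.7
bill back (20,23) rel pin x,y 20.5 130.6
prong tip (-19,-37) rel pin x,y -20.3 83.6
bill inner edge x=13 rel pin x,y 12.0 95.7
prong inner x=-13 rel pin x,y -13.4 97.4
heel c (0,40) rel pin x,y -0.9 148.6
heel L (−8..) rel pin x,y -9.0 149.3
heel far x=+8 rel pin x,y 6.7 147.9
stop rel pin x,y -31.9 66.4
TCP -81.57003246749112 110.5680430580761
```

arm_command(
  moves=[
    [[0.95,0,0.01,-0.12,0,0,0],[0.95,0,0.01,-0.24,0,0,0],[0.95,0,0.01,-0.36,0,0,0],[0.95,0,0.01,-0.48,0,0,0],[0.95,0,0.01,-0.58,0,0,0]],
  ],
)

```text
t: 11.58
eef_pos: [558.1, -126.1, 24.7]
orientation: [-1.112, 1.269, 1.11]
contact_force: [0.0, 0.1, -3.7]
finger_gap: 0.233
```

```bash
python3 - <<'E'
from h import *
P=np.array([633.4,-186.1]);X=np.array([.9914,-.1305]);Y=np.array([.1305,.9914])
p=P-82*X+2*Y; goal([*p,23],82.5)
s=ctrl.observe()['eef_pos'][:2]-P;print('TCP',s@X,s@Y)
S=grab('scene');h=cv2.cvtColor(S['bgr'],cv2.COLOR_BGR2HSV)
for v in range(256,290): print(v,''.join(('R' if (h[v,u,0]<7 and h[v,u,1]>120 and h[v,u,2]>50) else '.') if not(16<h[v,u,0]<36 and h[v,u,1]>90) else '%x'%(h[v,u,2]>>4) for u in range(294,360)))
E
```

```text
row [0.0172, -0.0061, -0.477, -0.0003, -0.0002, 0.0001] pos [ 558.1 -126.1   24.7] q [ 0.86  0.86 -1.05  1.9   0.93  0.97  0.8 ] F [ 0.   0.1 -3.7] gap 19.8
TCP -82.51959601455451 49.69906360848645
256 ..................................................................
257 ..................................................................
258 ..................................................................
259 ..................................................................
260 ..................................................................
261 ..............................2...................................
262 ..............................4...................................
263 ..............................3...................................
264 ..................................................................
265 ..................................................................
266 ...............................79998..............................
267 ........RRRR...................89998..............................
268 .....RRRRRRRRR.................89999..........
[... 811 characters left out ...]
.........8a9a6.............8a998.............................
281 ..............889a6.............8aaa9.............................
282 ..............88895.............78887.............................
283 ..............68763.............3..3..............................
284 ..............34321...............................................
285 ..................................................................
286 ..................................................................
287 ..................................................................
288 ..................................................................
289 ..................................................................
```

arm_command(
  moves=[
    [[0.95,0.017,-0.003,-0.05,0,0,0],[0.95,0.017,-0.006,-0.1,0,0,0],[0.95,0.017,-0.006,-0.15,0,0,0],[0.95,0.017,-0.006,-0.2,0,0,0],[0.95,0.017,-0.006,-0.25,0,0,0]],
  ],
)

```text
t: 12.05
eef_pos: [554.4, -151.4, 22.5]
orientation: [-1.111, 1.27, 1.111]
contact_force: [-2.0, 3.5, -3.6]
finger_gap: 0.237
```

```bash
cat >> h.py <<'E'
def st(t=0):
    P=np.array([633.4,-186.1]);X=np.array([.9914,-.1305]);Y=np.array([.1305,.9914]); s=ctrl.observe(); d=s['eef_pos'][:2]-P; F=s['contact_force'][:2]
    print('TCP',(d@X).round(1),(d@Y).round(1),'F',(F@X).round(1),(F@Y).round(1),'M',s['ft_torque'].round(2)); goal([*(P-82*X+t*Y),23],82.5)
E
python3 -c "
from h import *
st(0)"
```

```text
TCP -82.8 24.1 F -2.4 3.2 M [0.92 0.56 0.24]
row [-0.0045, -0.0086, -0.241, -0.0003, -0.0001, -0.0001] pos [ 554.4 -151.4   22.5] q [ 0.9   0.87 -1.05  1.89  0.93  0.97  0.85] F [-2.   3.5 -3.6] gap 20.1
```

arm_command(
  moves=[
    [[0.95,-0.004,-0.004,-0.05,0,0,0],[0.95,-0.004,-0.008,-0.1,0,0,0],[0.95,-0.004,-0.008,-0.15,0,0,0],[0.95,-0.004,-0.008,-0.19,0,0,0],[0.95,-0.004,-0.008,-0.21,0,0,0]],
  ],
)

```text
t: 12.47
eef_pos: [552.8, -174.3, 22.9]
orientation: [-1.111, 1.272, 1.109]
contact_force: [1.8, -0.2, -3.3]
finger_gap: 0.237
```

```bash
python3 - <<'E'
from h import *
st(0)
S=grab('scene');T=grab('top');h=cv2.cvtColor(S['bgr'],cv2.COLOR_BGR2HSV)
b1=(310,150,390,216); b2=(280,245,360,311)
c=lambda f,b:np.clip(cv2.resize(f['bgr'][b[1]:b[3],b[0]:b[2]],(400,333),interpolation=cv2.INTER_CUBIC)*1.4,0,255).astype(np.uint8)
cv2.imwrite('pics/a5.png',np.hstack([c(T,b1),c(S,b2)]))
E
```

```text
TCP -81.5 1.1 F 1.8 0.1 M [0.04 0.12 0.03]
row [-0.0011, 0.005, -0.0114, -0.0006, -0.0003, -0.0] pos [ 552.8 -174.3   22.9] q [ 0.94  0.87 -1.05  1.88  0.93  0.98  0.89] F [ 1.8 -0.2 -3.3] gap 20.2
```

View pics/a5.png

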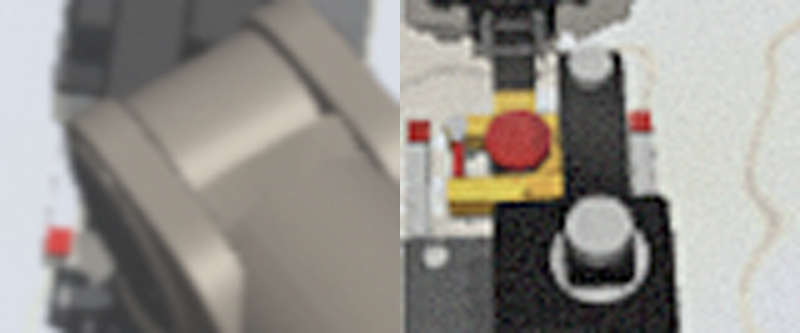

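S crop: the pin head (518,138) sits in the throat, and the red latch (458,160) lies straight across the mouth from prong to bill, so it is shut. The push force also fell to zero. Now I'll draw the sled.

arm_command(
  moves=[
    [[0.95,0,0.05,0,0,0,0],[0.95,0,0.12,0,0,0,0],[0.95,0,0.2,0,0,0,0],[0.95,0,0.28,0,0,0,0],[0.95,0,0.35,0,0,0,0]],
  ],
)

```text
t: 12.98
eef_pos: [518.3, -169.3, 23.5]
orientation: [-1.112, 1.27, 1.107]
contact_force: [3.4, -2.0, -3.1]
finger_gap: 0.237
```

```bash
python3 -c "
from h import *
st(0)"
```

```text
TCP -116.3 1.7 F 3.7 -1.5 M [-0.39 -0.79 -0.1 ]
row [0.0054, -0.3436, -0.0155, -0.0006, -0.0003, 0.0003] pos [ 518.3 -169.3   23.5] q [ 0.98  0.84 -1.06  1.96  0.93  0.94  0.86] F [ 3.4 -2.  -3.1] gap 20.2
```

arm_command(
  moves=[
    [[0.95,0.005,0.05,-0.005,0,0,0],[0.95,0.005,0.1,-0.01,0,0,0],[0.95,0.005,0.15,-0.01,0,0,0],[0.95,0.005,0.19,-0.01,0,0,0],[0.95,0.005,0.22,-0.01,0,0,0]],
  ],
)

```text
t: 13.4
eef_pos: [496.1, -166.8, 23.1]
orientation: [-1.112, 1.269, 1.108]
contact_force: [3.4, 0.5, -2.9]
finger_gap: 0.238
```

```bash
python3 -c "
from h import *
st(0)
S=grab('scene');h=cv2.cvtColor(S['bgr'],cv2.COLOR_BGR2HSV)
m=cv2.inRange(h,(0,120,60),(6,255,255)); n,l,s,c=cv2.connectedComponentsWithStats(m)
print([(s[i,4],c[i].round(1),onz(S,*c[i],48).round(1)) for i in range(1,n) if s[i,4]>50])"
```

```text
TCP -138.7 1.2 F 3.3 0.9 M [ 0.22 -0.79  0.2 ]
row [0.0026, -0.5668, -0.0099, -0.0005, -0.0002, 0.0003] pos [ 496.1 -166.8   23.1] q [ 1.    0.81 -1.07  2.02  0.94  0.91  0.85] F [ 3.4  0.5 -2.9] gap 20.2
[(np.int32(87), array([302.3, 256.5]), array([ 585.3, -180.6,   48. ])), (np.int32(1681), array([156.1, 323.6]), array([ 716.3, -565.4,   48. ]))]
```

arm_command(
  moves=[
    [[0.95,0.002,0.02,-0.005,0,0,0],[0.95,0.002,0.04,-0.005,0,0,0],[0.95,0.002,0.06,-0.005,0,0,0],[0.95,0.002,0.08,-0.005,0,0,0]],
  ],
)

```text
t: 13.78
eef_pos: [487.3, -166.1, 22.7]
orientation: [-1.112, 1.27, 1.109]
contact_force: [3.7, 1.3, -2.3]
finger_gap: 0.233
```

arm_command(
  moves=[
    [[0.95,0,0.01,0,0,0,0],[0.95,0,0.02,0,0,0,0],[0.95,0,0.03,0,0,0,0],[0.95,0,0.035,0,0,0,0]],
  ],
)

```text
t: 14.12
eef_pos: [483.6, -165.7, 22.7]
orientation: [-1.112, 1.27, 1.109]
contact_force: [3.7, 1.0, -1.8]
finger_gap: 0.235
```

arm_command(
  moves=[
    [[0.95,0,0.01,0,0,0,0],[0.95,0,0.02,0,0,0,0],[0.95,0,0.03,0,0,0,0],[0.95,0,0.03,0,0,0,0]],
  ],
)

```text
t: 14.45
eef_pos: [481.5, -165.4, 22.9]
orientation: [-1.112, 1.269, 1.107]
contact_force: [6.7, 0.9, -5.5]
finger_gap: 0.235
```

arm_command(
  moves=[
    [[0.95,0,0.01,0,0,0,0],[0.95,0,0.02,0,0,0,0],[0.95,0,0.03,0,0,0,0],[0.95,0,0.03,0,0,0,0]],
  ],
)

```text
t: 14.78
eef_pos: [481.5, -165.5, 23.4]
orientation: [-1.114, 1.264, 1.103]
contact_force: [10.2, -0.3, -5.6]
finger_gap: 0.234
```

```bash
python3 -c "
from h import *
st(0)
S=grab('scene');h=cv2.cvtColor(S['bgr'],cv2.COLOR_BGR2HSV)
m=cv2.inRange(h,(0,120,60),(6,255,255)); n,l,s,c=cv2.connectedComponentsWithStats(m)
print([(s[i,4],c[i].round(1),onz(S,*c[i],48).round(1)) for i in range(1,n) if s[i,4]>50])"
```

```text
TCP -153.3 0.6 F 10.1 1.0 M [-0.09 -2.    0.12]
row [0.0099, -0.7131, -0.003, -0.0006, -0.0, 0.0013] pos [ 481.5 -165.5   23.4] q [ 1.02  0.8  -1.07  2.05  0.94  0.89  0.84] F [10.2 -0.3 -5.6] gap 19.9
[(np.int32(91), array([302.5, 252. ]), array([ 570.9, -177.6,   48. ])), (np.int32(1656), array([156.3, 323. ]), array([ 714.7, -564.8,   48. ]))]
```

It's at the stop: the TCP no longer moves while the pull force rises from 3.7 to 10 N. The head has moved about 65 mm. Now I'll ease the tension, lower and release.

arm_command(
  moves=[
    [[0.95,0,-0.01,0,0,0,0],[0.95,0.01,-0.015,0,0,0,0],[0.95,0.03,-0.015,0,0,0,0],[0.95,0.05,-0.015,0,0,0,0],[0.95,0.06,-0.015,0,0,0,0]],
  ],
)

```text
t: 15.25
eef_pos: [481.9, -165.8, 16.8]
orientation: [-1.113, 1.266, 1.104]
contact_force: [0.8, -0.2, -3.1]
finger_gap: 0.235
```

```bash
python3 -c "
from h import *
st(0)"
```

```text
TCP -152.9 0.3 F 0.8 -0.1 M [ 0.02  0.18 -0.03]
row [-0.0579, -0.709, -0.0005, -0.0006, -0.0001, 0.001] pos [ 481.9 -165.8   16.8] q [ 1.01  0.81 -1.06  2.05  0.96  0.88  0.83] F [ 0.8 -0.2 -3.1] gap 20.0
```

arm_command(
  moves=[
    [[0.95,0.01,0,0,0,0,0],[0.95,0.02,0,0,0,0,0],[0.7,0.02,0,0,0,0,0],[0.4,0.02,0,0,0,0,0],[0.3,0.02,0,0,0,0,0]],
  ],
)

```text
t: 15.67
eef_pos: [482.0, -165.8, 14.9]
orientation: [-1.113, 1.266, 1.104]
contact_force: [0.3, 0.4, 0.2]
finger_gap: 0.569
```

arm_command(
  moves=[
    [[0.3,0,0,0,0,0,0],[0.3,-0.2,0,0,0,0,0],[0.3,-0.5,0,0,0,0,0],[0.3,-0.9,0,0,0,0,0],[0.3,-1,0,0,0,0,0]],
  ],
)

```text
t: 16.08
eef_pos: [484.0, -165.1, 119.5]
orientation: [-1.117, 1.262, 1.1]
contact_force: [1.5, -0.3, -0.1]
finger_gap: 0.701
```

arm_command(
  moves=[
    [[0.3,-0.4,0,0.4,0,0,0],[0.3,-0.8,0,0.8,0,0,0],[0.3,-1,0,1,0,0,0],[0.3,-1,0,1,0,0,0]],
  ],
)

```text
t: 16.42
eef_pos: [497.6, -61.2, 223.1]
orientation: [-1.122, 1.256, 1.101]
contact_force: [0.2, -0.3, 0.5]
finger_gap: 0.702
```

arm_command(
  moves=[
    [[0.3,0,0,0.4,0,0,0],[0.3,0,0,0.8,0,0,0],[0.3,0,0,1,0,0,0],[0.3,0,0,1,0,0,0]],
  ],
)

```text
t: 16.75
eef_pos: [510.4, 44.1, 224.4]
orientation: [-1.127, 1.248, 1.106]
contact_force: [-0.1, -0.2, 0.3]
finger_gap: 0.701
```

arm_command(
  moves=[
    [[0.3,0,0,0.4,0,0,0],[0.3,0,0,0.8,0,0,0],[0.3,0,0,1,0,0,0],[0.3,0,0,1,0,0,0]],
  ],
)

```text
t: 17.08
eef_pos: [521.9, 148.9, 225.6]
orientation: [-1.13, 1.242, 1.112]
contact_force: [-1.2, 0.5, -0.4]
finger_gap: 0.702
```

```bash
python3 - <<'E'
from h import *
st(0)
S=grab('scene');T=grab('top')
for n,f in(('T',T),('S',S)):
    m=cv2.inRange(cv2.cvtColor(f['bgr'],cv2.COLOR_BGR2HSV),(0,120,60),(6,255,255)); k,l,s,c=cv2.connectedComponentsWithStats(m)
    print(n,[(s[i,4],c[i].round(1),onz(f,*c[i],48).round(1)) for i in range(1,k) if 50<s[i,4]<400])
b1=(310,150,390,240); b2=(260,215,340,305)
c=lambda f,b:np.clip(cv2.resize(f['bgr'][b[1]:b[3],b[0]:b[2]],(400,450),interpolation=cv2.INTER_CUBIC)*1.4,0,255).astype(np.uint8)
cv2.imwrite('pics/a6.png',np.hstack([c(T,b1),c(S,b2)]))
E
```

```text
TCP -154.2 317.6 F -1.2 0.3 M [-0.01  0.04 -0.  ]
row [2.0182, -0.6287, -3.2011, 0.0026, 0.0011, 0.0033] pos [521.9 148.9 225.6] q [ 0.55  0.56 -1.26  1.84  0.59  1.17  0.54] F [-1.2  0.5 -0.4] gap 59.7
T [(np.int32(176), array([348.5, 212.4]), array([ 567.9, -177.6,   48. ]))]
S [(np.int32(83), array([302.2, 252.3]), array([ 571.9, -178.7,   48. ]))]
```

View pics/a6.png

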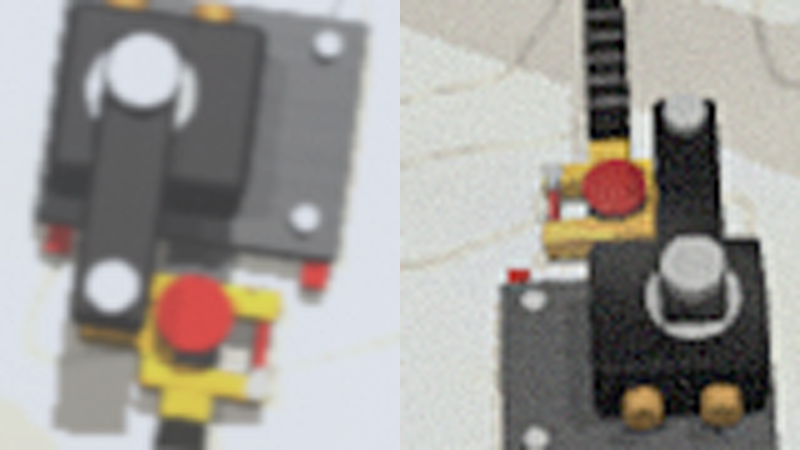

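T crop: the plate's front edge abuts both red stop blocks, (57,238) and (315,275). The pin head (193,313) is inside the throat, and the red latch (262,340) lies shut across the mouth. The S crop agrees, and the gripper is well away.

```bash
python3 -c "
from h import *
print(ctrl.sign_off())"
```

```text
the job is handed in; nothing more can be done
None
```

The job is done and handed in at about 17 s of the 66 s allowed; the sign-off gave no verdict.

**What I did:**
- I gripped the hook by its heel lug, with the tool leaning to clear the grey bin. I drew it about 160 mm out of the rest, laid it flat on open stone and let go.
- I gripped it again by the black handle and pushed its mouth onto the pin. The force was about 3 N while the latch swung, then dropped to zero.
- I drew the sled forward with the hook, eased the pull, lowered the hook, released it and backed away.

**Last checks:**
- **Latch:** it lies shut across the mouth behind the pin in both camera views.
- **Sled:** it is at its front stop. The pull rose from 3.7 to 10 N with no further movement, and the plate sits against both red stop blocks. The pin moved about 64 mm in both views, which fits a start within 12 mm of the back.
- **Clear of the job:** the arm is touching nothing, and no move came near the hammer, jack screw or step jaws. I did not measure their positions again at the end.

**Disagreements:**
- The two cameras differed by 3 to 4 mm along x, so I used averages and measurements relative to the pin.
- On release the hook had about 9 mm of height left under it, so its handle may sit slightly tilted on the stone. It is still hitched.

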